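Lay out a peacock-eye mosaic sample

ROBOT

A 6-joint arm with a two-finger parallel gripper is mounted at the origin on the work surface. World frame = base frame: x ahead of the robot, y to its left, z up, the work surface at z = 0. Lengths are in m, angles in degrees, forces in N, time in s.
With the tool pointing down it reaches from about 0.35 to 0.8 m from the base axis. Payload 7.3 kg.
Tool frame: the origin (TCP) lies at the very end of the fingers, on their centre line; the grasp point (between the pads) lies 19 mm behind it; z points along the fingers, y is the direction in which the jaws open and shut (so a half turn about z gives the same grasp; the last joint's range is limited). The gripper opens to 85 mm and grips with 20 to 120 N. Pads are 22 mm wide; open, the fingers measure 114 mm over their backs; the gripper's body (76 mm by 85 mm) begins 54 mm behind the grasp point. The pads swing forward as they close: fully open they stand 13 mm farther back than shut.
Start: joints at [61.536, 19.595, 87.324, -0, 73.075, -8.365], TCP at [0.18, 0.493, 0.231] pointing down, gripper open.
Joint ranges: [-145.02, 145.02], [-44.19, 115.74], [2.07, 154.8], [-57.11, 237.11], [16.16, 152.29], [-177.93, 177.93]. Speed limits (degrees/s): [147.25, 147.25, 180, 180, 180, 180].

INTERFACE

Orientations are given as a 3x3 rotation matrix whose columns are the frame's x, y, z axes.
In Python, from plant import bot, cams, ticket gives the robot as it stands.
- The arm moves only by the tool move_arm, never from a script. Its argument "rows" is a list of rows, each a list of 3 entries, a list of its own where there are three numbers: the opening, from 0 (shut) to 1 (fully open), then the shift along the tool's x, y, z in cm, then the turn, a rotation vector about the tool's x, y, z in degrees. In form: [[hand, [dx, dy, dz], [wx, wy, wz]], ...]. A call has 1 to 10 rows; each row is the pose to reach, as a shift and turn from the pose commanded when the call began, along the tool's axes at that moment; what a row does not reach only later rows make up. A row lasts 1/12 s, in which the tool goes at most 41.7 mm and 7.16 degrees, less where a joint would pass 70% of its speed; a pose out of reach is approached as far as the arm can. A call with a gripper value outside its range is refused whole. The fingers move at their own pace and stop on an object; "grip_force" is the grip in N (left out, the last holds). Time passes only in rows, so rows that repeat a pose let the fingers close. It gives the time, the measured TCP pose, the force and the opening at its end, in the units of the state.
- bot.read_state(): the state, without advancing time (a new reading comes with each control period).
- cams.capture(name): name is "scene" or "top" or "wrist"; returns a dict with "pixels" (384x512x3 uint8, blue, green, red), "mtx" (3x3 intrinsics, pixels), "k1" (the pictures are not rectified: a ray, as slopes to the right and down, at radius r is drawn at 1 + k1 r^2 times it, then the intrinsics apply), "pose" (4x4, takes a point from camera to world coordinates). Camera axes: x right, y up, looking along -z (the intrinsics and any distortion apply to the point x, -y, -z); pixel columns grow to the right and rows downward; lengths in m; the calibration is good to about 2 mm. A picture is of the moment at which its call begins. There is no depth.
- ticket.hand_in(): hands the job in, once; it reports no verdict.
The state is a dict: "clock": time; "q": joint angles; "joint_velocities": joint speeds; "joint_torque": joint torques, N m; "tcp_pos": TCP position; "eef_rot": TCP orientation; "force": force on the tool from outside, world axes, zero at the start; "torque": the same for the moment, N m; "gripper_width": finger opening in m.
Only numpy, scipy, OpenCV 4.12 (cv2) and the standard library are available. Lean on these libraries where they do the work, as an engineer would, in place of code of your own. Each camera call takes 0.05 s, during which the arm holds its last target.

TASK

On the mosaic board, lay the red tile to the left (as the robot sees it) of the peacock-eye dish, then the ivory tile to its right, then the black tile behind it (on the side away from the robot), each flat on the board, square with the board, level with the middle of the dish and about 15 mm clear of its rim. Then stand the brass weight upright in the middle of the black tile to press it down, and last of all drop the blue bead into the dish so that it runs down into the well. Keep to this order, and leave the green tile, the jar and the hammer where they are.

Things in the scene. Friction and masses are not known exactly. Their poses are not given: they have to be found in the camera images.
- board: the fixed plywood board with white mesh, 250 (x) by 290 (y) by 12 mm; origin at the centre of its underside, on the table. x points from its near edge (rows of small terracotta pieces) to its far edge (rows of small black pieces), y to its left, z up; turned by up to 15 degrees. Left, right, behind are meant along these axes. The rows lie within 25 mm of those edges, 2 mm high.
- eye: the fixed peacock-eye dish on the board: a ceramic funnel, green cone inside, cream petal rim, 80 mm across and 36 mm high; the cone narrows to a white round well in the middle, 26 mm wide, its floor 4 mm and its mouth about 16 mm above the dish's underside. Origin on its axis at its underside, on the board's top face (12 mm above the table); axes parallel to the board's.
- red_tile_center (a point): square terracotta-red tile, 36 x 36 mm and 14 mm thick, loose, lying flat on the table; this point is its centre, 7 mm above its underside; x and y run along its edges, z up. Weighs about 45 g.
- ivory_tile_center (a point): square ivory (pale cream) tile, 36 x 36 mm and 14 mm thick, loose, lying flat on the table; this point is its centre, 7 mm above its underside; x and y run along its edges, z up. Weighs about 45 g.
- black_tile_center (a point): square black tile, 36 x 36 mm and 14 mm thick, loose, lying flat on the table; this point is its centre, 7 mm above its underside; x and y run along its edges, z up. Weighs about 45 g.
- weight_center (a point): brass press weight, an upright cylinder 30 mm across and 34 mm high with two dark bands, about 200 g, loose, standing on the table; this point is its centre, 17 mm above its underside; z along its axis.
- bead_center (a point): cobalt-blue glass bead, nearly a ball, 20 mm across and 18 mm high with a small flat foot and top, about 12 g, loose, standing on the table; this point is its centre, 9 mm above its foot. It can roll once off its foot.
- green_tile_center (a point): bystander, to be left alone: square leaf-green (spare) tile, 36 x 36 mm and 14 mm thick, loose, lying flat on the table; this point is its centre, 7 mm above its underside; x and y run along its edges, z up. Weighs about 45 g.
- jar: bystander, to be left alone: an amber-brown jar with a steel lid, 54 mm across and 60 mm high, standing beyond the board; origin at the centre of its underside.
- hammer: bystander, to be left alone: a small hammer, 220 mm long, lying crosswise beyond the board; origin at its underside, x from handle to head.
Mind the look-alikes: they are no part of the job. What is meant by the part that bears red_tile_center is not turquoise, and is the larger of those in its own colour.

How it is judged (in metres and radians):
On the way, in this order (a step that is already met when the one before it is completed fails the run):
1. red tile lies left of the dish (y of red_tile_center in the frame of eye between 0.059 and 0.089 m and x of red_tile_center in the frame of eye between -0.015 and 0.015 m and z of red_tile_center in the frame of eye between 0.003 and 0.011 m and angle between red_tile_center's own z axis and vertical below 0.12 rad and (angle between the x axis of red_tile_center and the x axis of board, either way round below 0.3 rad or angle between the x axis of red_tile_center and the y axis of board, either way round below 0.3 rad)), for 0.2 s.
2. ivory tile lies right of the dish (y of ivory_tile_center in the frame of eye between -0.089 and -0.059 m and x of ivory_tile_center in the frame of eye between -0.015 and 0.015 m and z of ivory_tile_center in the frame of eye between 0.003 and 0.011 m and angle between ivory_tile_center's own z axis and vertical below 0.12 rad and (angle between the x axis of ivory_tile_center and the x axis of board, either way round below 0.3 rad or angle between the x axis of ivory_tile_center and the y axis of board, either way round below 0.3 rad)), for 0.2 s.
3. black tile lies behind the dish (x of black_tile_center in the frame of eye between 0.059 and 0.089 m and y of black_tile_center in the frame of eye between -0.015 and 0.015 m and z of black_tile_center in the frame of eye between 0.003 and 0.011 m and angle between black_tile_center's own z axis and vertical below 0.12 rad and (angle between the x axis of black_tile_center and the x axis of board, either way round below 0.3 rad or angle between the x axis of black_tile_center and the y axis of board, either way round below 0.3 rad)), for 0.2 s.
4. weight stands on the black tile (horizontal distance between weight_center and black_tile_center below 0.012 m and z of weight_center in the frame of black_tile_center between 0.019 and 0.029 m and angle between weight_center's own z axis and vertical below 0.12 rad), for 0.2 s.
5. bead lies in the well of the dish (horizontal distance between bead_center and eye below 0.008 m and z of bead_center in the frame of eye below 0.021 m), for 0.2 s.
At the end, for the whole second after the job is handed in: Tiles flat on the board, 74 mm left of, right of and behind the dish's axis, each within 15 mm along and across and 17 degrees of square; weight upright on the black tile within 12 mm of its centre; bead down in the well; all released and at rest (all of step 1 and all of step 2 and all of step 3 and all of step 4 and all of step 5 and linear speed of each of red_tile, ivory_tile, black_tile, weight, bead below 0.02 m/s); the robot touches nothing.
It fails at once if the green tile is moved more than 20 mm (distance of green_tile_center from where it was at the start of the episode above 0.02 m).
It fails at once if the jar is moved more than 20 mm (distance of jar from where it was at the start of the episode above 0.02 m).
It fails at once if the hammer is moved more than 20 mm (distance of hammer from where it was at the start of the episode above 0.02 m).
It also fails if it takes over 115 s, if anything falls off the work surface, if the arm or the gripper's body presses on something with over 40 N, if the wrist force passes 120 N, or if a joint passes its speed limit or range.

## Working session

There is one attempt and no reset: what is moved stays moved. The work goes in short steps, Python scripts to look and compute and a tool call to move; the robot and the scene stay as the last step left them, time stands still between calls to the robot, and variables do not carry over. Pictures are saved under pics/ and viewed, and the job is handed in when it is done.

Besides the shell and the picture viewer there is one more tool, called after "Emit:" by a JSON object that holds its "api" and its "payload". move_arm: Moves the arm, as the interface text tells. Its arguments: {"type":"object","properties":{"rows":{"type":"array"},"grip_force":{"type":"number"}},"required":["rows"]}

```bash
ls; mkdir -p pics
cat > h.py <<'E'
import numpy as np, cv2
from plant import bot, cams, ticket
def cap(n,save=None):
    c=cams.capture(n)
    if save: cv2.imwrite('pics/'+save,c['pixels'])
    return c
E
python3 - <<'E'
from h import *
for n in ['scene','top','wrist']:
    c=cap(n,n+'0.png'); np.savez('/tmp/'+n+'0.npz',**c); print(n,c['mtx'].tolist(),c['k1'],np.round(c['pose'],4).tolist())
s=bot.read_state(); print(s)
E
```

```text
pics
scene [[371.2137432510569, 0.0, 256.584339227102], [0.0, 371.2137432510569, 191.82633082315857], [0.0, 0.0, 1.0]] 0.017775336816477152 [[-0.7466, -0.4009, 0.5309, 1.018], [0.665, -0.469, 0.5812, 0.4738], [0.016, 0.787, 0.6168, 0.5729], [0.0, 0.0, 0.0, 1.0]]
top [[476.4352624556375, 0.0, 259.32725542803456], [0.0, 476.4352624556375, 193.37398055783996], [0.0, 0.0, 1.0]] -0.1848111428654348 [[0.0115, 0.9945, -0.104, 0.4421], [-0.9999, 0.0119, 0.0032, 0.0186], [0.0045, 0.1039, 0.9946, 1.3265], [0.0, 0.0, 0.0, 1.0]]
wrist [[311.7996592336497, 0.0, 252.78409946800534], [0.0, 311.7996592336497, 194.63427889534276], [0.0, 0.0, 1.0]] -0.05178341041318355 [[0.3429, -0.8908, -0.2981, 0.104], [0.9394, 0.3253, 0.1085, 0.5211], [0.0003, -0.3172, 0.9483, 0.3723], [0.0, 0.0, 0.0, 1.0]]
{'clock': 0.15, 'q': array([ 6.15363491e+01,  1.96282884e+01,  8.73619833e+01,  1.12948803e-03,
        7.30775759e+01, -8.36529009e+00]), 'joint_velocities': array([ 0.02471516, -0.10906897, -0.18946438,  0.07762837, -0.00995604,
        0.04673824]), 'joint_torque': array([ 1.80721952e-03, -4.33903992e+01, -2.46148914e+01, -2.26634656e-04,
        5.74470454e-03, -2.82343535e-05]), 'tcp_pos': array([0.18024046, 0.4927786 , 0.23079267]), 'eef_rot': array([[-9.39102052e-01,  3.43637887e-01, -5.80953913e-04],
       [ 3.43638325e-01,  9.39101505e-01, -1.03203344e-03],
       [ 1.90928903e-04, -1.16882275e-03, -9.99999299e-01]]), 'force': array([ 0.04138233, -0.53630314,  0.23627386]), 'torque': array([ 0.0569122 , -0.02582021, -0.02575568]), 'gripper_width': 0.08538741265777708}
```

View pics/top0.png

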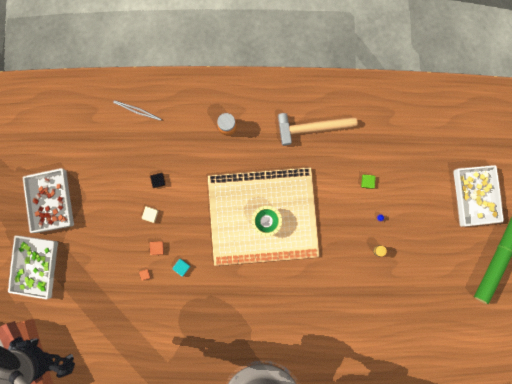

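View pics/scene0.png

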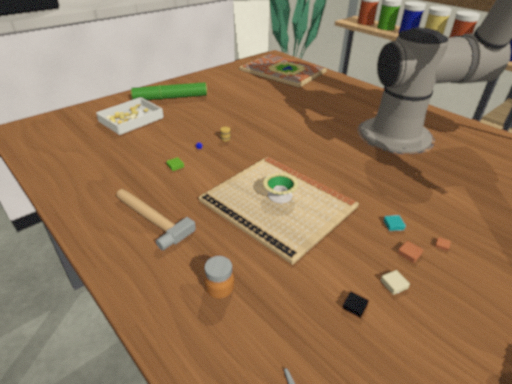

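View pics/wrist0.png

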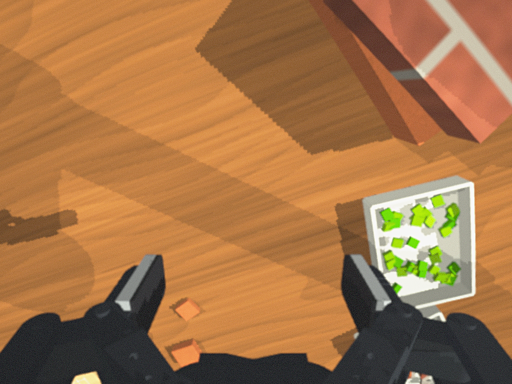

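Run:
```python
import cv2,numpy as np
t=np.load('/tmp/top0.npz')['pixels']
a=cv2.resize(t[165:290,125:205],None,fx=5,fy=5,interpolation=cv2.INTER_NEAREST)[:600]
b=cv2.resize(t[165:275,355:400],None,fx=5,fy=5,interpolation=cv2.INTER_NEAREST)
b=cv2.copyMakeBorder(b,0,a.shape[0]-b.shape[0],0,0,0)
cv2.imwrite('pics/crop0.png',np.hstack([a,b]))
cv2.imwrite('pics/crop1.png',cv2.resize(t[160:270,200:325],None,fx=5,fy=5,interpolation=cv2.INTER_NEAREST))
```

```text
(no output)
```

View pics/crop0.png

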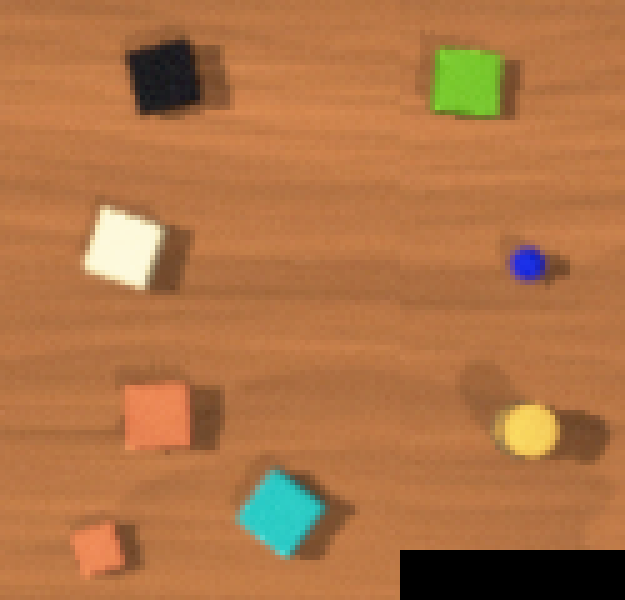

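View pics/crop1.png

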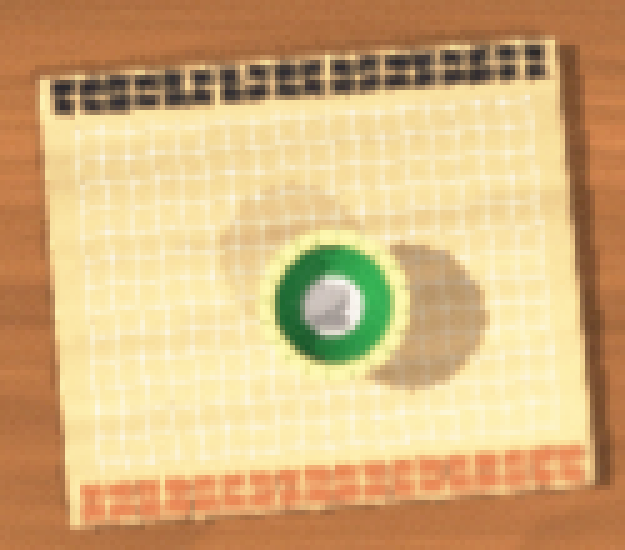

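Candidates for the red tile in the top picture are the larger terracotta square at (156,247), a small terracotta square at (145,274), a turquoise square at (181,267), and the red chips in the tray at (50,200). The description (not turquoise, the larger of its colour) means (156,247), and the close crop confirms its size. The others are ivory (150,214), black (157,180), green (369,181), weight (381,251), bead (381,217), and the dish at about (266,221).

```bash
cat >> h.py <<'E'
def ray(c,px):
    u=cv2.undistortPoints(np.array(px,float).reshape(-1,1,2),c['mtx'],np.array([c['k1'],0,0,0.])).reshape(-1,2)
    P=c['pose']; d=np.c_[u[:,0],-u[:,1],-np.ones(len(u))]@P[:3,:3].T
    return P[:3,3],d
def onz(c,px,z):
    o,d=ray(c,px); t=(z-o[2])/d[:,2]; return o+d*t[:,None]
def proj(c,p):
    p=np.atleast_2d(p); P=c['pose']; q=(p-P[:3,3])@P[:3,:3]
    x=q[:,0]/-q[:,2]; y=-q[:,1]/-q[:,2]; f=1+c['k1']*(x*x+y*y); K=c['mtx']
    return np.c_[K[0,0]*x*f+K[0,2],K[1,1]*y*f+K[1,2]]
def blobs(c,lo,hi,amin=20,amax=1e5):
    m=cv2.inRange(cv2.cvtColor(c['pixels'],cv2.COLOR_BGR2HSV),np.array(lo),np.array(hi))
    n,_,st,ce=cv2.connectedComponentsWithStats(m)
    out=[]
    L=_
    for i in range(1,n):
        if amin<=st[i,4]<=amax:
            mm=(L==i).astype(np.uint8); ct=max(cv2.findContours(mm,0,cv2.CHAIN_APPROX_NONE)[0],key=len)
            out.append((ce[i],st[i],ct))
    return out
def rect(c,ct,z):
    w=onz(c,ct.reshape(-1,2),z)[:,:2].astype(np.float32)*1000
    (cx,cy),(a,b),an=cv2.minAreaRect(w)
    return np.round([cx/1000,cy/1000],4),np.round([a,b],1),round(an,1)
def goal(pos,jaw,S):
    """print shift (cm) in tool axes & turn about tool z (deg) from present measured pose; jaw = world angle of tool y"""
    R=S['eef_rot']; d=R.T@(np.array(pos)-S['tcp_pos'])*100
    cur=np.degrees(np.arctan2(R[1,1],R[0,1])); dy=(jaw-cur+90)%180-90
    print('shift',np.round(d,2),'turn wz',round(-dy,2),'cur jaw',round(cur,2))
E
python3 - <<'E'
from h import *
c=dict(np.load('/tmp/top0.npz')); s=dict(np.load('/tmp/scene0.npz'))
rng={'red':([3,120,120],[13,255,255]),'ivory':([20,0,200],[40,70,255]),'black':([0,0,0],[180,255,40]),'green':([35,150,80],[65,255,255]),'blue':([115,150,80],[130,255,255]),'weight':([20,100,150],[30,255,255])}
for k,(lo,hi) in rng.items():
    for nm,cc in (('top',c),('scene',s)):
        for ce,st,ct in blobs(cc,lo,hi,15,400):
            if nm=='top' and not(120<ce[0]<400 and 160<ce[1]<285): continue
            r=rect(cc,ct,.007); 
            if abs(r[0][1])>.45: continue
            print(k,nm,np.round(ce,1),st[4],*r)
E
```

```text
red scene [465.9  26.8] 103 [-1.4044 -0.4323] [329.7  57.6] 11.5
red scene [280.5  95.7] 22 [ 0.0813 -0.4304] [42.1 35.7] 7.3
red scene [287.6 106.3] 16 [ 0.1207 -0.3522] [64.4 22.3] 49.8
red scene [231.9 112.6] 33 [ 0.3071 -0.4381] [48.3 40.7] 33.9
red scene [316.5 114.4] 33 [ 0.0969 -0.2426] [29.7 77.6] 0.2
red scene [460.7 125. ] 56 [-0.1965  0.1116] [147.3  38.8] 33.4
red scene [252.3 127.9] 36 [ 0.3183 -0.3182] [83.4 21.7] 58.3
red scene [475.2 128.3] 24 [-0.2198  0.1496] [55.4 20. ] 10.8
red scene [175.7 133.8] 15 [ 0.5301 -0.4355] [49.5 12. ] 57.8
red scene [312.4 134. ] 19 [ 0.2044 -0.1653] [44.4 15.5] 41.9
red scene [439.4 136.7] 20 [-0.0833  0.101 ] [59.6 14.2] 19.7
red scene [210.6 136.6] 25 [ 0.4566 -0.3506] [27.8 33.5] 84.6
red scene [499.1 138.4] 46 [-0.2077  0.2286] [30.6 81. ] 78.8
red scene [283.3 143.3] 19 [ 0.3116 -0.1848] [42.5 14.9] 34.0
red scene [450.6 141.6] 16 [-0.0782  0.1369] [30.9 18.1] 54.3
red scene [227.4 145.2] 20 [ 0.4478 -0.2774] [18.2 35.3] 3.3
red scene [457.9 153.6] 184 [-0.0255  0.1775] [ 81.2 113.9] 62.1
red scene [493.2 149.7] 36 [-0.1322  0.24
[... 12834 characters left out ...]
.6
black top [157.5 180. ] 126 [0.6144 0.3015] [32.6 31.5] 14.5
black scene [481.5  39.8] 44 [-1.2449 -0.2724] [258.   29.6] 39.1
black scene [393.4  93.9] 41 [-0.2589 -0.1759] [82.5 22.3] 81.6
black scene [ 26.4 221.1] 209 [ 0.9852 -0.3109] [45.8 33.6] 0.4
black scene [354.8 304.3] 324 [0.614  0.2976] [37.5 32.3] 14.7
green top [367.9 181. ] 167 [ 0.6189 -0.2907] [37.4 34.8] 89.1
green scene [174.9 163.7] 152 [ 0.6167 -0.2963] [53.9 38.5] 80.9
blue top [380.3 217.5] 31 [ 0.5162 -0.3259] [15.1 15.5] 26.7
blue scene [198.6 145.4] 22 [ 0.5133 -0.3336] [28.4 13.7] 69.6
weight top [380.6 250.6] 85 [ 0.4236 -0.3262] [25.8 25.1] 89.9
weight scene [225.6 132.2] 78 [ 0.4089 -0.3436] [75.7 25.2] 51.6
```

Run:
```python
from h import *
c=dict(np.load('/tmp/top0.npz')); s=dict(np.load('/tmp/scene0.npz'))
# red tile
for nm,cc,box in (('top',c,(135,230,180,285)),('scene',s,(390,225,460,270))):
    p=cc['pixels']; h=cv2.cvtColor(p,cv2.COLOR_BGR2HSV); x0,y0,x1,y1=box
    lab=cv2.cvtColor(p,cv2.COLOR_BGR2Lab).astype(int)
    m=np.zeros(p.shape[:2],np.uint8); m[y0:y1,x0:x1]=(lab[y0:y1,x0:x1,1]>158)*255
    n,L,st,ce=cv2.connectedComponentsWithStats(m)
    for i in range(1,n):
        if st[i,4]>25:
            ct=max(cv2.findContours((L==i).astype(np.uint8),0,1)[0],key=len)
            print('red',nm,ce[i].round(1),st[i,4],*rect(cc,ct,.007))
# eye: green
for nm,cc in (('top',c),('scene',s)):
    for ce,st,ct in blobs(cc,[60,120,30],[85,255,255],150,900):
        if not (220<ce[0]<320): continue
        hull=cv2.convexHull(ct)
        for z in (.046,.048):
            w=onz(cc,hull.reshape(-1,2),z)[:,:2].astype(np.float32)*1000
            print('eye green',nm,ce.round(1),st[4],z,[np.round(v,1) for v in cv2.fitEllipse(w)])
# board edges in top
h=cv2.cvtColor(c['pixels'],cv2.COLOR_BGR2HSV)
for nm,cor in (('NL',(208,176)),):
    pass
lab=cv2.cvtColor(c['pixels'],cv2.COLOR_BGR2Lab)
for P in [(212,200),(300,180),(205,200),(330,200),(300,255),(240,255),(290,176)]: print(P,h[P[1],P[0]],lab[P[1],P[0]])
```

```text
red top [155.8 247.7] 157 [0.4239 0.2999] [33.4 34. ] 1.4
red top [143.9 274.3] 77 [0.35   0.3323] [24.6 24.3] 19.5
eye green top [266.7 220.2] 239 0.046 [array([503.3,  -5.4]), array([58.2, 58.8]), np.float64(148.2)]
eye green top [266.7 220.2] 239 0.048 [array([503.2,  -5.4]), array([58.2, 58.7]), np.float64(148.2)]
eye green scene [280.1 181.7] 172 0.046 [array([498.7, -12.1]), array([47.8, 55.3]), np.float64(47.8)]
eye green scene [280.1 181.7] 172 0.048 [array([500.6, -10.2]), array([47.7, 55.1]), np.float64(47.8)]
(212, 200) [ 22  96 247] [227 128 164]
(300, 180) [ 22  33 250] [243 127 140]
(205, 200) [ 12 156 194] [148 152 165]
(330, 200) [ 12 155 187] [143 151 164]
(300, 255) [ 13 132 240] [192 148 166]
(240, 255) [ 14 135 241] [193 147 168]
(290, 176) [ 15  99 124] [113 134 145]
```

Run:
```python
from h import *
c=dict(np.load('/tmp/top0.npz'))
lab=cv2.cvtColor(c['pixels'],cv2.COLOR_BGR2Lab)
m=np.zeros(lab.shape[:2],np.uint8); m[150:280,195:335]=(lab[150:280,195:335,0]>175)*255
m=cv2.morphologyEx(m,cv2.MORPH_CLOSE,np.ones((9,9),np.uint8))
n,L,st,ce=cv2.connectedComponentsWithStats(m); i=1+np.argmax(st[1:,4])
ct=max(cv2.findContours((L==i).astype(np.uint8),0,1)[0],key=len)
r=rect(c,ct,.012); print(r,st[i])
E=np.array([.503,-.006])
for a in (r[2],r[2]-90):
  if abs(a)<20:
    a=np.radians(a); X=np.array([np.cos(a),np.sin(a)]);Y=np.array([-X[1],X[0]])
    print('yaw',np.degrees(a),'eye in board',(E-r[0])@np.c_[X,Y],'L',E+.074*Y,'R',E-.074*Y,'B',E+.074*X)
S=bot.read_state(); goal([.424,.300,.12],1.4,S)
```

```text
(array([0.5174, 0.0048]), array([249.6, 290.3]), 5.2) [ 208  168  111   98 9420]
yaw 5.2 eye in board [-0.01531957 -0.00945044] L [0.49629319 0.06769545] R [ 0.50970681 -0.07969545] B [0.57669545 0.00070681]
shift [-29.52  -9.71  11.08] turn wz 68.5 cur jaw 69.9
```

Emit:
{"api": "move_arm", "payload": {"rows": [[0.65,[-3,-1,1.1],[0,0,7]],[0.65,[-6,-2,2.2],[0,0,14]],[0.65,[-9,-3,3.3],[0,0,21]],[0.65,[-12,-4,4.4],[0,0,28]],[0.65,[-15,-5,5.5],[0,0,35]],[0.65,[-18,-6,6.6],[0,0,42]],[0.65,[-21,-7,7.7],[0,0,49]],[0.65,[-24,-8,8.8],[0,0,56]],[0.65,[-27,-9,9.9],[0,0,63]],[0.65,[-29.5,-9.7,11.1],[0,0,68.5]]], "grip_force": 40}}

```text
clock: 0.98
tcp_pos: [0.4255, 0.299, 0.1197]
eef_rot: [[-0.018, 1.0, 0.0], [1.0, 0.018, -0.0], [-0.0, 0.0, -1.0]]
force: [0.7, 0.3, -0.3]
gripper_width: 0.0555
```

Emit:
{"api": "move_arm", "payload": {"rows": [[0.65,[0,0,0],[0,0,0]],[0.65,[0,0,0],[0,0,0]],[0.65,[0,0,0],[0,0,0]]]}}

```text
clock: 1.23
tcp_pos: [0.4236, 0.3008, 0.1203]
eef_rot: [[-0.026, 1.0, -0.001], [1.0, 0.026, 0.0], [0.0, -0.001, -1.0]]
force: [-0.3, 0.1, -0.7]
gripper_width: 0.0557
```

Run:
```python
from h import *
c=cap('wrist','w1.png'); np.savez('/tmp/w1.npz',**c)
S=bot.read_state(); print(S['tcp_pos'],S['gripper_width'],S['clock'],S['eef_rot'].round(3).tolist()); goal([.424,.300,.006],1.4,S)
print(proj(c,[[.424,.3,.014],[.35,.332,.01]]))
```

```text
[0.42346868 0.30117301 0.12060728] 0.0555549477755576 1.2833 [[-0.026, 1.0, -0.0], [1.0, 0.026, 0.0], [0.0, -0.0, -1.0]]
shift [-0.12  0.05 11.46] turn wz 0.11 cur jaw 1.51
[[252.60441955 194.68310423]
 [163.42013027 153.8608678 ]]
```

View pics/w1.png

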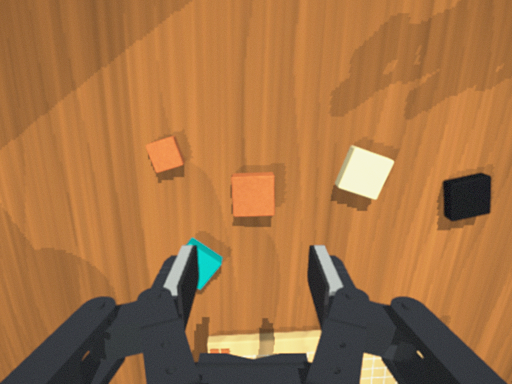

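Emit:
{"api": "move_arm", "payload": {"rows": [[0.65,[-0.1,0.05,3],[0,0,0]],[0.65,[-0.1,0.05,6],[0,0,0]],[0.65,[-0.1,0.05,8.5],[0,0,0]],[0.65,[-0.1,0.05,10],[0,0,0]],[0.65,[-0.1,0.05,11],[0,0,0]],[0.65,[-0.1,0.05,11.6],[0,0,0]],[0.65,[-0.1,0.05,11.6],[0,0,0]],[0.65,[-0.1,0.05,11.6],[0,0,0]]]}}

```text
clock: 1.95
tcp_pos: [0.4249, 0.3002, 0.0051]
eef_rot: [[-0.025, 1.0, 0.001], [1.0, 0.025, 0.001], [0.001, 0.001, -1.0]]
force: [0.9, 0.7, 0.0]
gripper_width: 0.0556
```

Emit:
{"api": "move_arm", "payload": {"rows": [[0.2,[0,0,0],[0,0,0]],[0.2,[0,0,0],[0,0,0]],[0.2,[0,0,0],[0,0,0]],[0.2,[0,0,0],[0,0,0]],[0.2,[0,0,0],[0,0,0]],[0.2,[0,0,0],[0,0,0]]]}}

```text
clock: 2.45
tcp_pos: [0.4254, 0.3001, 0.0057]
eef_rot: [[-0.024, 1.0, 0.002], [1.0, 0.024, 0.001], [0.001, 0.002, -1.0]]
force: [-0.9, 0.2, 6.8]
gripper_width: 0.0349
```

Run:
```python
from h import *
c=cap('wrist','w2.png')
S=bot.read_state(); print(S['tcp_pos'],S['gripper_width'],S['force'],S['clock'])
```

```text
[0.42539433 0.30011038 0.00566954] 0.03482040504688992 [-1.69188316  0.27192922  6.11773076] 2.5
```

View pics/w2.png

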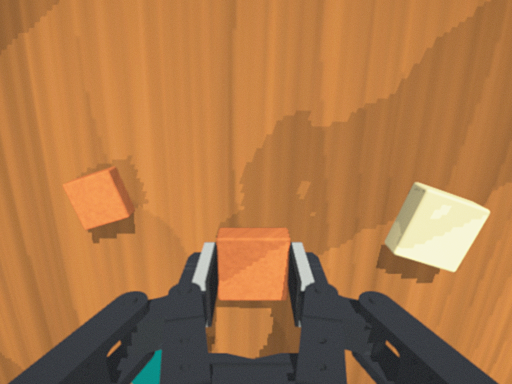

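Emit:
{"api": "move_arm", "payload": {"rows": [[0.2,[0,0,-2.5],[0,0,0]],[0.2,[0,0,-5],[0,0,0]],[0.2,[0,0,-8],[0,0,0]],[0.2,[-3,0.8,-9],[0,0,-1]],[0.2,[-7,2,-9],[0,0,-2]],[0.2,[-11,3.1,-9],[0,0,-3]],[0.2,[-15,4.2,-9],[0,0,-3.8]],[0.2,[-19,5.3,-9],[0,0,-3.8]],[0.2,[-22,6.1,-9],[0,0,-3.8]],[0.2,[-23.4,6.5,-9],[0,0,-3.8]]]}}

```text
clock: 3.33
tcp_pos: [0.4965, 0.0636, 0.095]
eef_rot: [[-0.088, 0.996, 0.002], [0.996, 0.088, -0.001], [-0.001, 0.002, -1.0]]
force: [0.2, 0.7, -0.4]
gripper_width: 0.0352
```

Emit:
{"api": "move_arm", "payload": {"rows": [[0.2,[0,0,0],[0,0,0]],[0.2,[0,0,0],[0,0,0]],[0.2,[0,0,0],[0,0,0]]]}}

```text
clock: 3.58
tcp_pos: [0.495, 0.0679, 0.0945]
eef_rot: [[-0.091, 0.996, 0.0], [0.996, 0.091, 0.0], [0.0, 0.0, -1.0]]
force: [-0.3, -0.5, 0.0]
gripper_width: 0.0346
```

Run:
```python
from h import *
c=cap('wrist','w3.png')
S=bot.read_state(); print(S['tcp_pos'],S['gripper_width'],S['force'],S['clock']); goal([.4963,.0677,.0187],5.2,S)
for ce,st,ct in blobs(c,[60,120,30],[85,255,255],150,20000):
    hull=cv2.convexHull(ct); w=onz(c,hull.reshape(-1,2),.047)[:,:2].astype(np.float32)*1000
    print(ce,[np.round(v,1) for v in cv2.fitEllipse(w)])
```

```text
[0.49492782 0.06827272 0.09442974] 0.034244553188813615 [ 0.02606228 -1.57032902 -0.36390461] 3.6333
shift [-0.07  0.13  7.57] turn wz 0.06 cur jaw 5.26
[253.3095941  323.09520295] [array([502.9,  -6.1]), array([60.8, 62.3]), np.float64(100.8)]
```

View pics/w3.png

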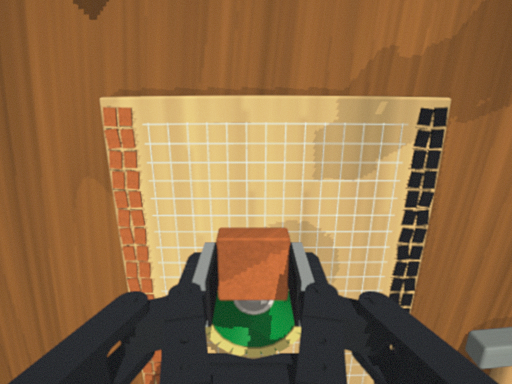

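The wrist view shows the red tile held square over the board at (253,263). It also gives the dish axis as (0.503, -0.006), which agrees with the top view. Lowering now.

Emit:
{"api": "move_arm", "payload": {"rows": [[0.2,[-0.05,0.1,2.5],[0,0,0]],[0.2,[-0.05,0.1,5],[0,0,0]],[0.2,[-0.05,0.1,6.5],[0,0,0]],[0.2,[-0.05,0.1,7.2],[0,0,0]],[0.2,[-0.05,0.1,7.6],[0,0,0]],[0.2,[-0.05,0.1,7.6],[0,0,0]],[0.2,[-0.05,0.1,7.6],[0,0,0]]]}}

```text
clock: 4.22
tcp_pos: [0.4969, 0.0675, 0.019]
eef_rot: [[-0.092, 0.996, 0.001], [0.996, 0.092, 0.0], [-0.0, 0.001, -1.0]]
force: [0.5, 0.6, -0.4]
gripper_width: 0.0348
```

Emit:
{"api": "move_arm", "payload": {"rows": [[0.6,[0,0,0],[0,0,0]],[0.6,[0,0,0],[0,0,0]],[0.6,[0,0,0],[0,0,0]],[0.6,[0,0,-0.5],[0,0,0]],[0.6,[0,0,-2],[0,0,0]],[0.6,[0,0,-5],[0,0,0]],[0.6,[0,0,-8],[0,0,0]],[0.6,[0,0,-11],[0,0,0]],[0.6,[0,0,-11],[0,0,0]]]}}

```text
clock: 4.97
tcp_pos: [0.4996, 0.0668, 0.1342]
eef_rot: [[-0.091, 0.996, 0.011], [0.996, 0.091, -0.0], [-0.001, 0.011, -1.0]]
force: [1.6, -0.6, -0.1]
gripper_width: 0.0511
```

Run:
```python
from h import *
c=cap('wrist','w4.png'); cap('top','t4.png')
S=bot.read_state(); print(S['tcp_pos'],S['gripper_width'],S['force'],S['clock'])
lab=cv2.cvtColor(c['pixels'],cv2.COLOR_BGR2Lab); h=cv2.cvtColor(c['pixels'],cv2.COLOR_BGR2HSV)
goal([.515,.320,.12],-17,S); goal([.515,.320,.12],73,S)
```

```text
[0.49706153 0.06681328 0.12978772] 0.05124397443846335 [-0.40953184 -0.28599759 -0.53238647] 5.0667
shift [25.05  4.08  0.99] turn wz 22.19 cur jaw 5.19
shift [25.05  4.08  0.99] turn wz -67.81 cur jaw 5.19
```

View pics/w4.png

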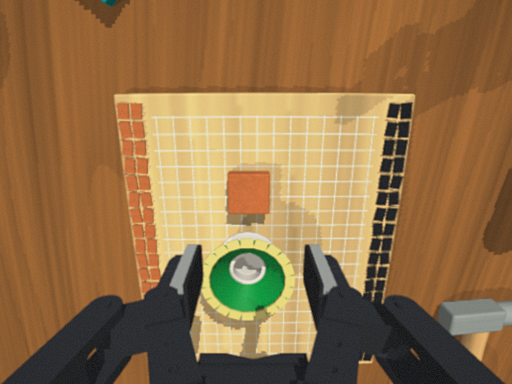

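Emit:
{"api": "move_arm", "payload": {"rows": [[0.65,[3,0.5,0.1],[0,0,4]],[0.65,[7,1.1,0.3],[0,0,8]],[0.65,[11,1.8,0.5],[0,0,13]],[0.65,[15,2.4,0.7],[0,0,18]],[0.65,[19,3.1,0.8],[0,0,22]],[0.65,[22.5,3.7,1],[0,0,22.2]],[0.65,[25,4.1,1],[0,0,22.2]],[0.65,[25,4.1,1],[0,0,22.2]],[0.65,[25,4.1,1],[0,0,22.2]]]}}

```text
clock: 5.82
tcp_pos: [0.5133, 0.3202, 0.1165]
eef_rot: [[0.29, 0.957, -0.003], [0.957, -0.29, -0.001], [-0.002, -0.002, -1.0]]
force: [0.1, 0.2, -0.2]
gripper_width: 0.0554
```

Run:
```python
from h import *
# red check in previous wrist pic is saved only as pixels; use top now
c=cap('top'); p=c['pixels']
lab=cv2.cvtColor(p,cv2.COLOR_BGR2Lab)
m=np.zeros(p.shape[:2],np.uint8); m[205:245,215:255]=(lab[205:245,215:255,1]>152)*255
n,L,st,ce=cv2.connectedComponentsWithStats(m); i=1+np.argmax(st[1:,4])
ct=max(cv2.findContours((L==i).astype(np.uint8),0,1)[0],key=len); print('red',st[i],rect(c,ct,.019))
w=cap('wrist','w5.png')
for ce,st,ct in blobs(w,[18,0,200],[40,110,255],300,4000):
    print('iv',ce.round(1),st[4],*rect(w,ct,.007))
S=bot.read_state(); print(S['tcp_pos'],S['clock']); goal([.515,.320,.0065],-17,S)
```

```text
red [234 216  13  13 132] (array([0.499 , 0.0658]), array([31.2, 32. ]), 6.6)
iv [256.7 189.8] 1958 [0.5175 0.3196] [39.1 37. ] 73.1
iv [293.3 347.8] 500 [0.4992 0.1382] [49.  31.7] 2.6
iv [374.9 371.3] 719 [0.5871 0.0873] [42.1 43.4] 71.1
[0.51391653 0.31843269 0.11720904] 5.9167
shift [ 0.2   0.08 11.07] turn wz -0.01 cur jaw -17.01
```

View pics/w5.png

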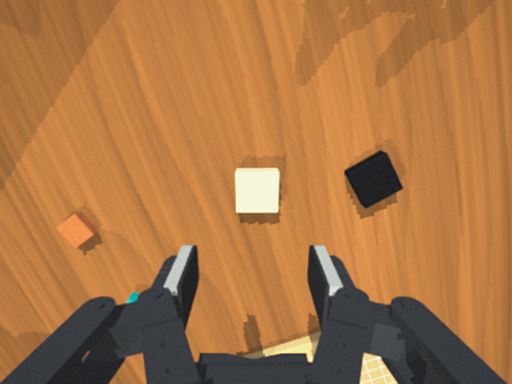

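The red tile reads (0.499, 0.066), which is about 72 mm left of the dish axis. The ivory tile is at (257,190) in the wrist view, square to the jaws.

Emit:
{"api": "move_arm", "payload": {"rows": [[0.65,[0.2,0.25,3],[0,0,0]],[0.65,[0.2,0.25,6],[0,0,0]],[0.65,[0.2,0.25,8.5],[0,0,0]],[0.65,[0.2,0.25,10],[0,0,0]],[0.65,[0.2,0.25,10.8],[0,0,0]],[0.65,[0.2,0.25,11.1],[0,0,0]],[0.65,[0.2,0.25,11.1],[0,0,0]],[0.65,[0.2,0.25,11.1],[0,0,0]]]}}

```text
clock: 6.58
tcp_pos: [0.5183, 0.3205, 0.0084]
eef_rot: [[0.293, 0.956, 0.002], [0.956, -0.293, 0.001], [0.001, 0.001, -1.0]]
force: [0.1, -0.0, 0.6]
gripper_width: 0.0554
```

Emit:
{"api": "move_arm", "payload": {"rows": [[0.2,[0,0,0],[0,0,0]],[0.2,[0,0,0],[0,0,0]],[0.2,[0,0,0],[0,0,0]],[0.2,[0,0,0],[0,0,0]],[0.2,[0,0,0],[0,0,0]],[0.2,[0,0,0],[0,0,0]]]}}

```text
clock: 7.08
tcp_pos: [0.5184, 0.321, 0.0089]
eef_rot: [[0.292, 0.956, 0.003], [0.956, -0.292, 0.001], [0.002, 0.002, -1.0]]
force: [-1.2, -1.4, 6.8]
gripper_width: 0.0344
```

Run:
```python
from h import *
S=bot.read_state(); print(S['tcp_pos'],S['gripper_width'],S['force'],S['clock']); goal([.5097,-.0797,.10],5.2,S)
```

```text
[0.51841297 0.32104293 0.00890144] 0.03435743049954437 [-1.15295297 -1.44525149  6.83645628] 7.0833
shift [-38.56  10.9   -9.15] turn wz -22.19 cur jaw -16.99
```

Emit:
{"api": "move_arm", "payload": {"rows": [[0.2,[0,0,-3],[0,0,0]],[0.2,[0,0,-6],[0,0,0]],[0.2,[-2,0.5,-9],[0,0,-2]],[0.2,[-6,1.7,-9.2],[0,0,-5]],[0.2,[-10,2.8,-9.2],[0,0,-8]],[0.2,[-14,4,-9.2],[0,0,-11]],[0.2,[-18,5.1,-9.2],[0,0,-15]],[0.2,[-22,6.2,-9.2],[0,0,-18]],[0.2,[-26,7.3,-9.2],[0,0,-22.2]],[0.2,[-30,8.5,-9.2],[0,0,-22.2]]]}}

```text
clock: 7.92
tcp_pos: [0.5107, 0.0074, 0.0998]
eef_rot: [[-0.095, 0.995, 0.001], [0.995, 0.095, 0.0], [-0.0, 0.001, -1.0]]
force: [1.5, -0.0, -0.5]
gripper_width: 0.0341
```

Emit:
{"api": "move_arm", "payload": {"rows": [[0.2,[-4,-0.6,0],[0,0,0]],[0.2,[-7,-0.9,0],[0,0,0]],[0.2,[-8.8,-1,0],[0,0,0]],[0.2,[-8.8,-1,0],[0,0,0]],[0.2,[-8.8,-1,0],[0,0,0]],[0.2,[-8.8,-1,0],[0,0,0]]]}}

```text
clock: 8.42
tcp_pos: [0.509, -0.0787, 0.0994]
eef_rot: [[-0.091, 0.996, -0.0], [0.996, 0.091, 0.0], [0.0, 0.0, -1.0]]
force: [0.6, -0.4, -0.1]
gripper_width: 0.0344
```

Run:
```python
from h import *
cap('wrist','w6.png')
S=bot.read_state(); print(S['tcp_pos'],S['gripper_width'],S['force'],S['clock']); goal([.5097,-.0797,.0215],5.2,S)
```

```text
[ 0.50900315 -0.07829296  0.09935653] 0.03415273260404038 [ 0.36535641 -0.49030553 -0.13054247] 8.4667
shift [-0.15  0.06  7.79] turn wz 0.06 cur jaw 5.26
```

View pics/w6.png

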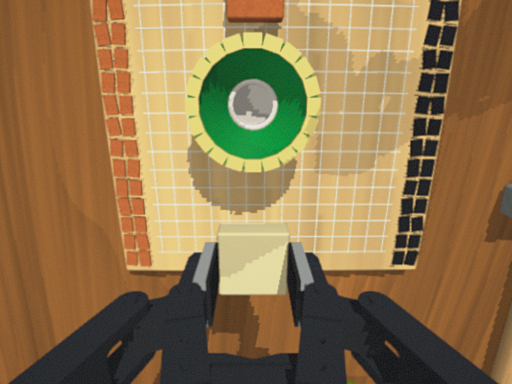

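The ivory tile is held square at (253,260), in line with the dish at (253,103). Lowering.

Emit:
{"api": "move_arm", "payload": {"rows": [[0.2,[-0.1,0.05,2.5],[0,0,0]],[0.2,[-0.1,0.05,5],[0,0,0]],[0.2,[-0.1,0.05,6.7],[0,0,0]],[0.2,[-0.1,0.05,7.4],[0,0,0]],[0.2,[-0.1,0.05,7.8],[0,0,0]],[0.2,[-0.1,0.05,7.8],[0,0,0]],[0.2,[-0.1,0.05,7.8],[0,0,0]]]}}

```text
clock: 9.05
tcp_pos: [0.5104, -0.0799, 0.0221]
eef_rot: [[-0.092, 0.996, 0.001], [0.996, 0.092, -0.0], [-0.0, 0.001, -1.0]]
force: [-0.2, -0.5, 0.0]
gripper_width: 0.0341
```

Emit:
{"api": "move_arm", "payload": {"rows": [[0.6,[0,0,0],[0,0,0]],[0.6,[0,0,0],[0,0,0]],[0.6,[0,0,0],[0,0,0]],[0.6,[0,0,-0.5],[0,0,0]],[0.6,[0,0,-2],[0,0,0]],[0.6,[0,0,-5],[0,0,0]],[0.6,[0,0,-8],[0,0,0]],[0.6,[0,0,-11],[0,0,0]],[0.6,[0,0,-11],[0,0,0]]]}}

```text
clock: 9.8
tcp_pos: [0.5128, -0.0814, 0.1374]
eef_rot: [[-0.091, 0.996, 0.01], [0.996, 0.091, -0.003], [-0.004, 0.01, -1.0]]
force: [1.7, 0.1, 0.5]
gripper_width: 0.0513
```

Run:
```python
from h import *
c=cap('wrist','w7.png')
S=bot.read_state(); print(S['tcp_pos'],S['gripper_width'],S['force'],S['clock'])
# tile vs red etc.
h=cv2.cvtColor(c['pixels'],cv2.COLOR_BGR2HSV); print(h[190,250],h[250,250],h[110,330])
goal([.614,.300,.12],14.5,S);goal([.614,.300,.12],104.5,S)
```

```text
[ 0.51164989 -0.08101602  0.13481353] 0.05103840166419729 [-0.11541415 -0.17908353 -0.67538611] 9.85
[ 26  67 236] [ 15 155 110] [ 20 112 224]
shift [37.02 13.64  1.47] turn wz -9.3 cur jaw 5.2
shift [37.02 13.64  1.47] turn wz 80.7 cur jaw 5.2
```

View pics/w7.png

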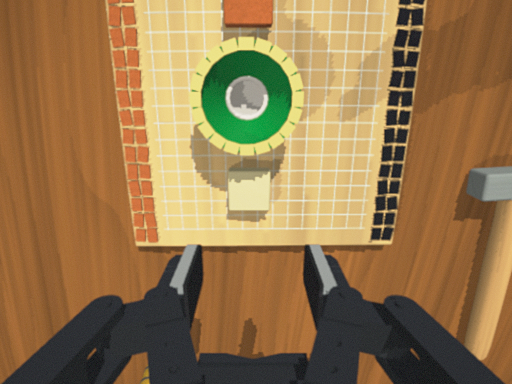

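Emit:
{"api": "move_arm", "payload": {"rows": [[0.65,[3.5,1.2,0],[0,0,-7]],[0.65,[7,2.5,0],[0,0,-14]],[0.65,[10.5,3.8,0],[0,0,-21]],[0.65,[14,5.1,0],[0,0,-28]],[0.65,[17.5,6.4,0],[0,0,-35]],[0.65,[21,7.7,0],[0,0,-42]],[0.65,[24.5,9,0],[0,0,-49]],[0.65,[28,10.3,0],[0,0,-56]],[0.65,[31.5,11.6,0.5],[0,0,-63]],[0.65,[35,12.9,1],[0,0,-70]]]}}

```text
clock: 10.68
tcp_pos: [0.6062, 0.2816, 0.1204]
eef_rot: [[-0.968, 0.25, -0.001], [0.25, 0.968, -0.0], [0.001, -0.001, -1.0]]
force: [0.7, -0.7, 0.6]
gripper_width: 0.0558
```

Emit:
{"api": "move_arm", "payload": {"rows": [[0.65,[0,0,0],[0,0,-7]],[0.65,[0,0,0],[0,0,-14]],[0.65,[0,0,0],[0,0,-21]],[0.65,[0,0,0],[0,0,-28]],[0.65,[0,0,0],[0,0,-29.3]],[0.65,[0,0,0],[0,0,-29.3]]]}}

```text
clock: 11.18
tcp_pos: [0.606, 0.2796, 0.1204]
eef_rot: [[-0.969, -0.249, -0.002], [-0.249, 0.969, -0.0], [0.002, -0.0, -1.0]]
force: [0.7, -1.1, 1.2]
gripper_width: 0.0555
```

Run:
```python
from h import *
w=cap('wrist','w8.png')
for ce,st,ct in blobs(w,[0,0,0],[180,255,45],300,4000):
    print('bl',ce.round(1),st[4],*rect(w,ct,.007))
S=bot.read_state(); print(S['tcp_pos'],S['q'].round(1),S['clock']); goal([.614,.300,.008],104.5,S)
```

```text
bl [273.4 203.8] 1614 [0.6141 0.3009] [37.2 34.2] 14.4
bl [184.6 283.9] 569 [0.7104 0.2386] [14.4 78.3] 88.7
bl [322.3 291.1] 1043 [0.6976 0.3767] [117.9  37.5] 47.8
bl [ 80.8 356.1] 3699 [0.8387 0.144 ] [ 77.2 205.3] 57.4
bl [215.7 368.9] 901 [0.8103 0.3005] [42.4 86.6] 15.1
[0.60613791 0.27964706 0.12062012] [ 18.2  39.9  70.7   0.   69.4 -86.1] 11.2333
shift [-1.28  1.78 11.26] turn wz -0.2 cur jaw 104.3
```

View pics/w8.png

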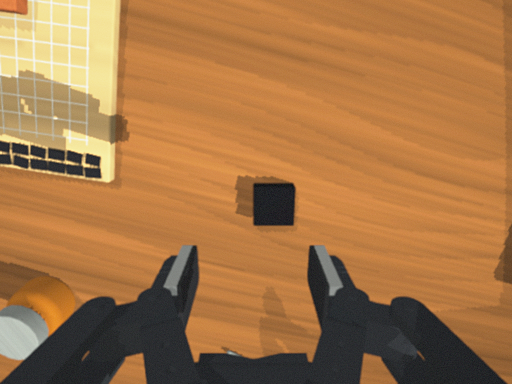

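The black tile at (273,204) measures (0.614, 0.3005), the same as before, so I'm descending on it.

Emit:
{"api": "move_arm", "payload": {"rows": [[0.65,[-1.3,1.8,1],[0,0,0]],[0.65,[-1.3,1.8,3.5],[0,0,0]],[0.65,[-1.3,1.8,6.5],[0,0,0]],[0.65,[-1.3,1.8,9],[0,0,0]],[0.65,[-1.3,1.8,10.5],[0,0,0]],[0.65,[-1.3,1.8,11.2],[0,0,0]],[0.65,[-1.3,1.8,11.2],[0,0,0]],[0.65,[-1.3,1.8,11.2],[0,0,0]]]}}

```text
clock: 11.9
tcp_pos: [0.6149, 0.3006, 0.0098]
eef_rot: [[-0.968, -0.249, 0.001], [-0.249, 0.968, 0.0], [-0.001, 0.0, -1.0]]
force: [0.3, 0.5, 1.2]
gripper_width: 0.0557
```

Emit:
{"api": "move_arm", "payload": {"rows": [[0.2,[0,0,0],[0,0,0]],[0.2,[0,0,0],[0,0,0]],[0.2,[0,0,0],[0,0,0]],[0.2,[0,0,0],[0,0,0]],[0.2,[0,0,0],[0,0,0]],[0.2,[0,0,0],[0,0,0]]]}}

```text
clock: 12.4
tcp_pos: [0.6157, 0.3009, 0.0114]
eef_rot: [[-0.968, -0.25, 0.003], [-0.25, 0.968, 0.001], [-0.004, 0.0, -1.0]]
force: [-0.1, -0.7, 6.5]
gripper_width: 0.0334
```

Run:
```python
from h import *
S=bot.read_state(); print(S['tcp_pos'],S['gripper_width'],S['force'],S['clock']); goal([.5767,.0007,.10],95.2,S)
```

```text
[0.61566599 0.30090153 0.01142244] 0.03343988857630924 [-0.12226781 -0.6782835   6.50032652] 12.4
shift [ 11.25 -28.09  -8.91] turn wz 9.29 cur jaw 104.49
```

Emit:
{"api": "move_arm", "payload": {"rows": [[0.2,[0,0,-3],[0,0,0]],[0.2,[0,0,-6],[0,0,0]],[0.2,[1,-2.5,-9],[0,0,1]],[0.2,[2.5,-6.3,-9],[0,0,2]],[0.2,[4,-10,-9],[0,0,4]],[0.2,[5.5,-13.8,-9],[0,0,5]],[0.2,[7,-17.5,-9],[0,0,6]],[0.2,[8.5,-21.3,-9],[0,0,8]],[0.2,[10,-25,-9],[0,0,9.3]],[0.2,[11.2,-28.1,-9],[0,0,9.3]]]}}

```text
clock: 13.23
tcp_pos: [0.5759, -0.0021, 0.0999]
eef_rot: [[-0.996, -0.089, 0.001], [-0.089, 0.996, -0.0], [-0.001, -0.0, -1.0]]
force: [0.3, -0.2, -0.4]
gripper_width: 0.0337
```

Emit:
{"api": "move_arm", "payload": {"rows": [[0.2,[0,0,0],[0,0,0]],[0.2,[0,0,0],[0,0,0]],[0.2,[0,0,0],[0,0,0]],[0.2,[0,0,0],[0,0,0]]]}}

```text
clock: 13.57
tcp_pos: [0.5766, 0.0016, 0.0995]
eef_rot: [[-0.996, -0.092, 0.0], [-0.092, 0.996, 0.0], [-0.0, 0.0, -1.0]]
force: [0.4, 0.2, -0.7]
gripper_width: 0.0331
```

Run:
```python
from h import *
cap('wrist','w9.png')
S=bot.read_state(); print(S['tcp_pos'],S['gripper_width'],S['force'],S['clock']); goal([.5767,.0007,.024],95.2,S)
```

```text
[0.57659298 0.0017966  0.09939835] 0.0333381778364008 [ 0.473532   -0.47680197 -1.39025301] 13.6167
shift [ 0.   -0.11  7.54] turn wz 0.1 cur jaw 95.3
```

View pics/w9.png

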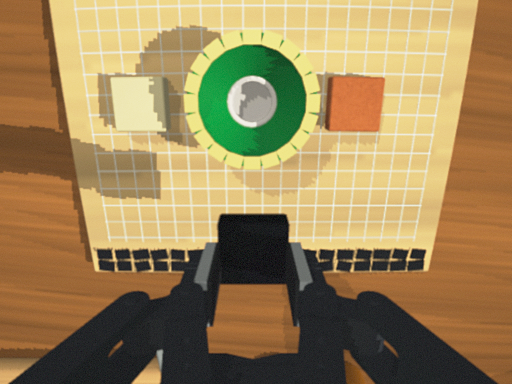

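Both tiles lie square on either side of the dish, with ivory at (138,103) and red at (355,104). The black tile is centred behind it at (253,248).

Emit:
{"api": "move_arm", "payload": {"rows": [[0.2,[0,-0.1,2.5],[0,0,0]],[0.2,[0,-0.1,5],[0,0,0]],[0.2,[0,-0.1,6.5],[0,0,0]],[0.2,[0,-0.1,7.2],[0,0,0]],[0.2,[0,-0.1,7.6],[0,0,0]],[0.2,[0,-0.1,7.6],[0,0,0]],[0.2,[0,-0.1,7.6],[0,0,0]]]}}

```text
clock: 14.2
tcp_pos: [0.5773, 0.0002, 0.0241]
eef_rot: [[-0.996, -0.092, 0.002], [-0.092, 0.996, -0.0], [-0.002, -0.0, -1.0]]
force: [0.8, -1.2, -0.4]
gripper_width: 0.0333
```

Emit:
{"api": "move_arm", "payload": {"rows": [[0.6,[0,0,0],[0,0,0]],[0.6,[0,0,0],[0,0,0]],[0.6,[0,0,0],[0,0,0]],[0.6,[0,0,-0.5],[0,0,0]],[0.6,[0,0,-2],[0,0,0]],[0.6,[0,0,-5],[0,0,0]],[0.6,[0,0,-8],[0,0,0]],[0.6,[0,0,-11],[0,0,0]],[0.6,[0,0,-11],[0,0,0]]]}}

```text
clock: 14.95
tcp_pos: [0.5799, -0.001, 0.14]
eef_rot: [[-0.996, -0.091, 0.011], [-0.091, 0.996, -0.001], [-0.011, -0.002, -1.0]]
force: [0.5, 0.1, 0.7]
gripper_width: 0.0512
```

Run:
```python
from h import *
c=cap('wrist','w10.png')
S=bot.read_state(); print(S['tcp_pos'],S['gripper_width'],S['force'],S['clock'])
for ce,st,ct in blobs(c,[0,0,0],[180,255,50],300,4000):
    if 180<ce[0]<330 and 150<ce[1]<240: print('bl',ce.round(1),st[4],*rect(c,ct,.019))
for ce,st,ct in blobs(c,[60,120,30],[85,255,255],150,20000):
    w=onz(c,cv2.convexHull(ct).reshape(-1,2),.047)[:,:2].astype(np.float32)*1000; print('eye',[np.round(v,1) for v in cv2.fitEllipse(w)])
goal([.42,-.329,.13],60,S)
```

```text
[ 0.57865553 -0.00085589  0.13721926] 0.051427090436534754 [ 0.7120928  -0.74795182  0.1786567 ] 15.0
bl [254.5 180.8] 1610 [5.757e-01 4.000e-04] [36.6 34.5] 5.3
eye [array([502.6,  -5.6]), array([63.2, 63.5]), np.float64(101.5)]
shift [ 18.78 -31.24   0.63] turn wz 35.2 cur jaw 95.2
```

View pics/w10.png

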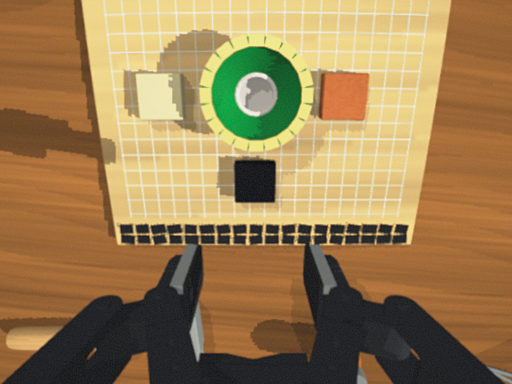

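The black tile is at (254,181) in the view, measured at (0.576, 0.000), 73 mm behind the dish axis. Next the brass weight.

Emit:
{"api": "move_arm", "payload": {"rows": [[0.65,[2,-3.4,0],[0,0,0]],[0.65,[4,-6.8,0],[0,0,0]],[0.65,[6.2,-10.3,0.2],[0,0,0]],[0.65,[8.3,-13.8,0.4],[0,0,0]],[0.65,[10.4,-17.2,0.6],[0,0,0]],[0.65,[12.5,-20.7,0.6],[0,0,0]],[0.65,[14.6,-24.2,0.6],[0,0,0]],[0.65,[16.7,-27.7,0.6],[0,0,0]],[0.65,[18.8,-31.2,0.6],[0,0,0]],[0.65,[18.8,-31.2,0.6],[0,0,0]]]}}

```text
clock: 15.83
tcp_pos: [0.4144, -0.3342, 0.1266]
eef_rot: [[-0.996, -0.085, -0.001], [-0.085, 0.996, -0.002], [0.001, -0.002, -1.0]]
force: [-0.0, 0.2, -0.1]
gripper_width: 0.0553
```

Emit:
{"api": "move_arm", "payload": {"rows": [[0.65,[0,0,0],[0,0,0]],[0.65,[0,0,0],[0,0,0]],[0.65,[0,0,0],[0,0,0]]]}}

```text
clock: 16.08
tcp_pos: [0.4178, -0.327, 0.1268]
eef_rot: [[-0.996, -0.092, -0.001], [-0.092, 0.996, 0.001], [0.001, 0.001, -1.0]]
force: [0.0, 0.4, -0.2]
gripper_width: 0.0556
```

Run:
```python
from h import *
w=cap('wrist','w11.png'); t=dict(np.load('/tmp/top0.npz'))
for nm,c in (('w',w),('t',t)):
  for ce,st,ct in blobs(c,[20,100,150],[30,255,255],60,6000):
    if nm=='t' and not (370<ce[0]<392 and 240<ce[1]<260): continue
    for z in (.017,.034): print('wt',nm,ce.round(1),st[4],z,*rect(c,ct,z))
S=bot.read_state(); print(S['tcp_pos'],S['q'].round(1),S['clock'])
```

```text
wt w [259.4 202.1] 1070 0.017 [ 0.4259 -0.3202] [35.4 31. ] 5.3
wt w [259.4 202.1] 1070 0.034 [ 0.4199 -0.3212] [33.1 28.9] 5.3
wt w [476.7 197.6] 178 0.017 [ 0.4044 -0.1278] [16.3 58.9] 20.0
wt w [476.7 197.6] 178 0.034 [ 0.3998 -0.1418] [15.2 55. ] 20.0
wt w [432.7 282.6] 95 0.017 [ 0.4954 -0.1449] [81.1 12.4] 16.5
wt w [432.7 282.6] 95 0.034 [ 0.4847 -0.1577] [75.7 11.6] 16.5
wt w [  4. 341.] 183 0.017 [ 0.6066 -0.5719] [14.7 46.6] 78.1
wt w [  4. 341.] 183 0.034 [ 0.5884 -0.5559] [13.7 43.4] 78.1
wt w [467.6 330.5] 71 0.017 [ 0.5491 -0.0891] [9.2 9.9] 2.7
wt w [467.6 330.5] 71 0.034 [ 0.5348 -0.1057] [8.6 9.2] 2.7
wt w [480. 330.] 65 0.017 [ 0.5478 -0.0753] [ 9.2 10.3] 11.1
wt w [480. 330.] 65 0.034 [ 0.5336 -0.0928] [8.6 9.6] 11.1
wt w [491.9 329.5] 69 0.017 [ 0.5466 -0.0619] [9.2 9.9] 2.3
wt w [491.9 329.5] 69 0.034 [ 0.5324 -0.0804] [8.6 9.2] 2.3
wt w [504.1 329. ] 62 0.017 [ 0.5454 -0.048 ] [ 7.9 10.1] 2.2
wt w [504.1 329. ] 62 0.034 [ 0.5313 -0.0674] [7.4 9.4] 2.2
wt w [476.7 339.9] 60 0.017 [ 0.5611 -0.0743] [8.1 9.9] 2.2
wt w [476.7 339.9] 60 0.034 [ 0.546  -0.0919] [7.6 9.2] 2.2
wt t [380.6 250.6] 85 0.017 [ 0.4237 -0.3236] [25.6 24.9] 89.9
wt t [380.6 250.6] 85 0.034 [ 0.424  -0.3191] [25.3 24.6] 89.9
[ 0.41807026 -0.32693318  0.12696244] [ -46.3   26.3   94.8    0.    58.9 -141.6] 16.1333
```

View pics/w11.png

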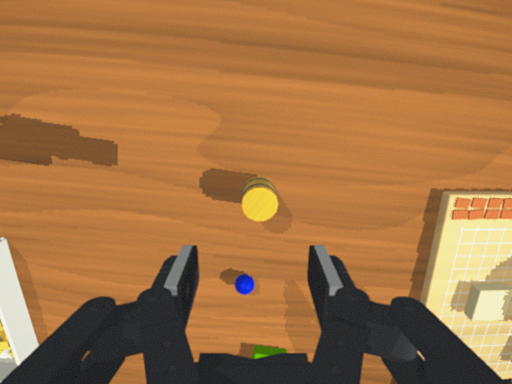

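Run:
```python
from h import *
w=cap('wrist'); S=bot.read_state()
m=cv2.inRange(cv2.cvtColor(w['pixels'],cv2.COLOR_BGR2HSV),np.array([20,100,190]),np.array([32,255,255])); m[:, :200]=0;m[:,320:]=0
n,L,st,ce=cv2.connectedComponentsWithStats(m); i=1+np.argmax(st[1:,4]); print(st[i],ce[i])
ct=max(cv2.findContours((L==i).astype(np.uint8),0,1)[0],key=len)
print(rect(w,ct,.034))
for p,z in (((260,204.5),.034),((244.5,285),.009)): print(onz(w,[p],z))
for ce,st,ct in blobs(w,[110,130,60],[130,255,255],60,2000): print('bead',ce,rect(w,ct,.009))
p=onz(w,[ce],.009)
x=rect(w,max(cv2.findContours((L==i).astype(np.uint8),0,1)[0],key=len),.034)[0]
goal([.421,-.321,.012],95.2,S)
```

```text
[241 187  37  34 978] [259.3190184 203.4202454]
(array([ 0.4226, -0.3209]), array([28.2, 28.9]), 5.3)
[[ 0.42315945 -0.32003772  0.034     ]]
[[ 0.51717936 -0.32510888  0.009     ]]
bead [244.07118644 283.62033898] (array([ 0.5156, -0.3258]), array([21.8, 17.6]), 5.3)
shift [-0.34  0.56 11.51] turn wz 0.12 cur jaw 95.32
```

The weight's top disc at (260,204) is 29 mm across and gives (0.423, -0.3205). Descending with its middle between the pads.

Emit:
{"api": "move_arm", "payload": {"rows": [[0.65,[-0.3,0.3,1],[0,0,0]],[0.65,[-0.55,0.6,3],[0,0,0]],[0.65,[-0.55,0.6,6],[0,0,0]],[0.65,[-0.55,0.6,8.5],[0,0,0]],[0.65,[-0.55,0.6,10.5],[0,0,0]],[0.65,[-0.55,0.6,11.3],[0,0,0]],[0.65,[-0.55,0.6,11.5],[0,0,0]],[0.65,[-0.55,0.6,11.5],[0,0,0]]]}}

```text
clock: 16.85
tcp_pos: [0.4228, -0.3214, 0.012]
eef_rot: [[-0.996, -0.091, -0.0], [-0.091, 0.996, 0.001], [0.0, 0.001, -1.0]]
force: [-0.5, -0.2, 0.2]
gripper_width: 0.0556
```

Emit:
{"api": "move_arm", "payload": {"rows": [[0.15,[0,0,0],[0,0,0]],[0.15,[0,0,0],[0,0,0]],[0.15,[0,0,0],[0,0,0]],[0.15,[0,0,0],[0,0,0]],[0.15,[0,0,0],[0,0,0]],[0.15,[0,0,0],[0,0,0]],[0.15,[0,0,0],[0,0,0]]]}}

```text
clock: 17.43
tcp_pos: [0.4233, -0.3224, 0.0137]
eef_rot: [[-0.996, -0.091, 0.002], [-0.091, 0.996, -0.002], [-0.002, -0.002, -1.0]]
force: [0.4, 1.6, 6.6]
gripper_width: 0.0285
```

Run:
```python
from h import *
cap('wrist','w12.png')
S=bot.read_state(); print(S['tcp_pos'],S['gripper_width'],S['force'],S['clock']); goal([.576,.0004,.13],95.2,S)
```

```text
[ 0.42327948 -0.32241891  0.01368695] 0.02902251311258842 [0.33920972 1.19945789 6.36529166] 17.4833
shift [-18.16  30.74 -11.65] turn wz -0.0 cur jaw 95.2
```

View pics/w12.png

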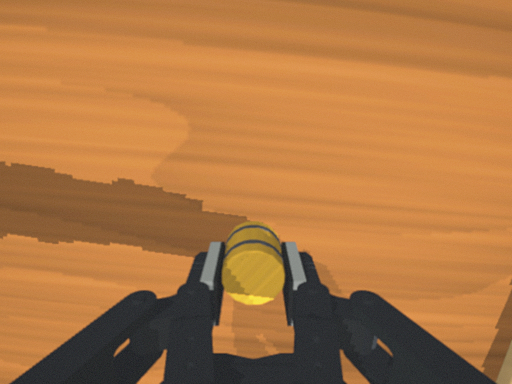

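Emit:
{"api": "move_arm", "payload": {"rows": [[0.15,[0,0,-2.5],[0,0,0]],[0.15,[0,0,-6],[0,0,0]],[0.15,[-1,1.7,-9.5],[0,0,0]],[0.15,[-3,5.1,-11.6],[0,0,0]],[0.15,[-5,8.5,-11.6],[0,0,0]],[0.15,[-7,11.9,-11.6],[0,0,0]],[0.15,[-9,15.2,-11.6],[0,0,0]],[0.15,[-11,18.6,-11.6],[0,0,0]],[0.15,[-13,22,-11.6],[0,0,0]],[0.15,[-15,25.4,-11.6],[0,0,0]]]}}

```text
clock: 18.32
tcp_pos: [0.5491, -0.0535, 0.1285]
eef_rot: [[-0.996, -0.09, 0.0], [-0.09, 0.996, -0.0], [-0.0, -0.0, -1.0]]
force: [0.7, -1.0, -2.3]
gripper_width: 0.0284
```

Emit:
{"api": "move_arm", "payload": {"rows": [[0.15,[-1.5,2.7,0],[0,0,0]],[0.15,[-2.7,4.5,0],[0,0,0]],[0.15,[-3.15,5.3,0],[0,0,0]],[0.15,[-3.15,5.3,0],[0,0,0]],[0.15,[-3.15,5.3,0],[0,0,0]],[0.15,[-3.15,5.3,0],[0,0,0]],[0.15,[-3.15,5.3,0],[0,0,0]]]}}

```text
clock: 18.9
tcp_pos: [0.575, -0.0011, 0.1283]
eef_rot: [[-0.996, -0.089, -0.0], [-0.089, 0.996, -0.0], [0.0, -0.0, -1.0]]
force: [0.6, -0.9, -1.8]
gripper_width: 0.0288
```

Run:
```python
from h import *
cap('wrist','w13.png')
S=bot.read_state(); print(S['tcp_pos'],S['gripper_width'],S['force'],S['clock']); goal([.576,.0004,.0405],95.2,S)
```

```text
[ 0.57505498 -0.00104385  0.12837597] 0.028714350712273216 [-1.15888501  0.72078116 -2.95428464] 18.95
shift [-0.11  0.14  8.79] turn wz -0.11 cur jaw 95.09
```

View pics/w13.png

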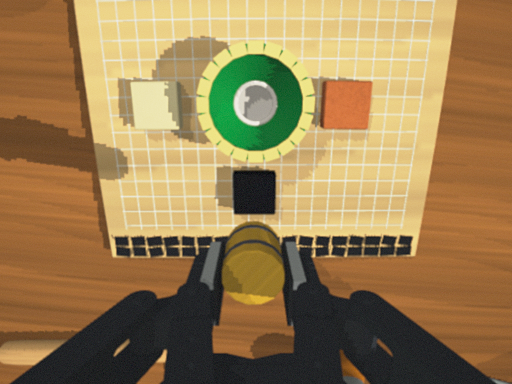

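The weight is held upright at (253,262), aligned with the black tile at (254,192). Lowering.

Emit:
{"api": "move_arm", "payload": {"rows": [[0.15,[-0.1,0.15,2.5],[0,0,0]],[0.15,[-0.1,0.15,5],[0,0,0]],[0.15,[-0.1,0.15,7],[0,0,0]],[0.15,[-0.1,0.15,8],[0,0,0]],[0.15,[-0.1,0.15,8.5],[0,0,0]],[0.15,[-0.1,0.15,8.75],[0,0,0]],[0.15,[-0.1,0.15,8.75],[0,0,0]],[0.15,[-0.1,0.15,8.75],[0,0,0]]]}}

```text
clock: 19.62
tcp_pos: [0.5771, 0.0016, 0.0419]
eef_rot: [[-0.996, -0.09, 0.002], [-0.09, 0.996, -0.0], [-0.002, -0.0, -1.0]]
force: [0.4, 0.3, -1.2]
gripper_width: 0.0286
```

Run:
```python
from h import *
cap('wrist','w14.png'); s=cap('scene')['pixels']; cv2.imwrite('pics/s14.png',cv2.resize(s[140:270,190:370],None,fx=4,fy=4))
S=bot.read_state(); print(S['tcp_pos'],S['gripper_width'],S['force'],S['clock'])
```

```text
[0.57706119 0.00181351 0.041954  ] 0.028752425560748137 [-0.05137392  0.84106654 -3.45956615] 19.7167
```

View pics/w14.png

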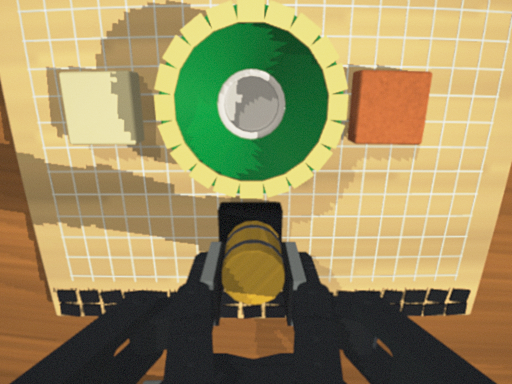

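View pics/s14.png

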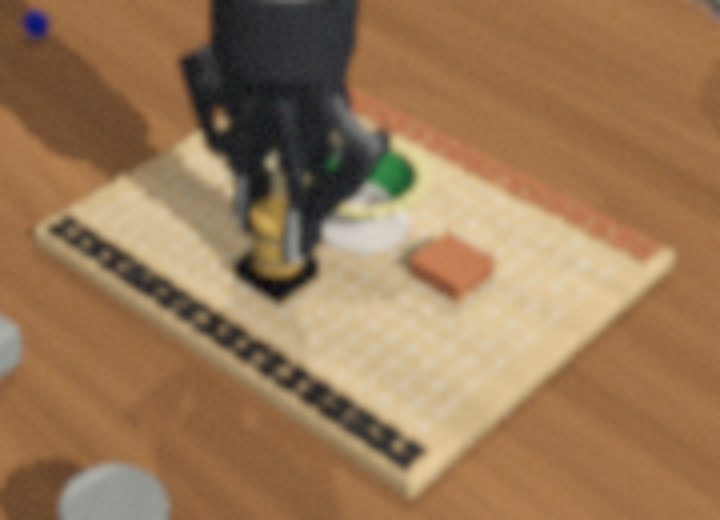

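The scene view shows the weight upright over the middle of the black tile. I'll ease down about 2 mm and release.

Emit:
{"api": "move_arm", "payload": {"rows": [[0.15,[0,-0.1,0.1],[0,0,0]],[0.15,[0,-0.1,0.2],[0,0,0]],[0.15,[0,-0.1,0.2],[0,0,0]],[0.15,[0,-0.1,0.2],[0,0,0]]]}}

```text
clock: 20.05
tcp_pos: [0.5769, 0.0008, 0.0397]
eef_rot: [[-0.996, -0.091, 0.002], [-0.091, 0.996, -0.0], [-0.002, -0.0, -1.0]]
force: [-1.8, -0.7, 5.8]
gripper_width: 0.0285
```

Emit:
{"api": "move_arm", "payload": {"rows": [[0.4,[0,0,0],[0,0,0]],[0.5,[0,0,0],[0,0,0]],[0.55,[0,0,0],[0,0,0]],[0.6,[0,0,0],[0,0,0]],[0.6,[0,0,-1],[0,0,0]],[0.6,[0,0,-3],[0,0,0]],[0.6,[0,0,-6],[0,0,0]],[0.6,[0,0,-9.5],[0,0,0]],[0.6,[0,0,-9.5],[0,0,0]],[0.6,[0,0,-9.5],[0,0,0]]]}}

```text
clock: 20.88
tcp_pos: [0.5778, 0.0008, 0.1367]
eef_rot: [[-0.996, -0.091, 0.006], [-0.091, 0.996, -0.001], [-0.005, -0.001, -1.0]]
force: [0.3, 0.8, -0.6]
gripper_width: 0.0512
```

Run:
```python
from h import *
c=cap('wrist','w15.png'); 
S=bot.read_state(); print(S['tcp_pos'],S['gripper_width'],S['force'],S['clock'])
goal([.516,-.327,.13],95.2,S)
```

```text
[0.57663752 0.00093749 0.13484415] 0.05121810337074376 [-0.12587213 -0.44860829 -0.21135627] 20.9333
shift [  9.01 -32.11   0.48] turn wz 0.0 cur jaw 95.2
```

View pics/w15.png

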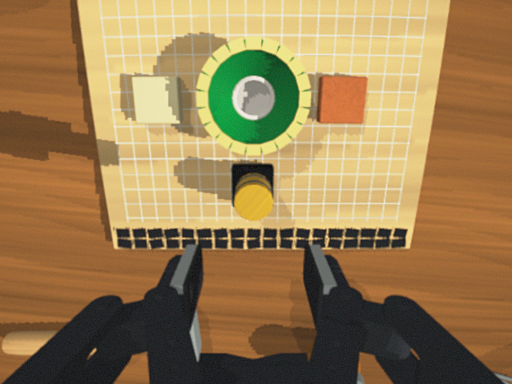

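Emit:
{"api": "move_arm", "payload": {"rows": [[0.5,[1,-3.6,0],[0,0,0]],[0.5,[2,-7.2,0],[0,0,0]],[0.5,[3,-10.8,0.2],[0,0,0]],[0.5,[4,-14.4,0.4],[0,0,0]],[0.5,[5,-18,0.5],[0,0,0]],[0.5,[6,-21.6,0.5],[0,0,0]],[0.5,[7,-25.2,0.5],[0,0,0]],[0.5,[8,-28.8,0.5],[0,0,0]],[0.5,[9,-32.1,0.5],[0,0,0]],[0.5,[9,-32.1,0.5],[0,0,0]]]}}

```text
clock: 21.77
tcp_pos: [0.5135, -0.3327, 0.1271]
eef_rot: [[-0.996, -0.085, -0.002], [-0.085, 0.996, -0.001], [0.002, -0.001, -1.0]]
force: [-0.0, 0.2, -0.2]
gripper_width: 0.0424
```

Emit:
{"api": "move_arm", "payload": {"rows": [[0.5,[0,0,0],[0,0,0]],[0.5,[0,0,0],[0,0,0]],[0.5,[0,0,0],[0,0,0]],[0.5,[0,0,0],[0,0,0]]]}}

```text
clock: 22.1
tcp_pos: [0.5162, -0.3253, 0.1285]
eef_rot: [[-0.996, -0.092, -0.001], [-0.092, 0.996, 0.001], [0.001, 0.001, -1.0]]
force: [0.0, -0.1, 0.3]
gripper_width: 0.043
```

Run:
```python
from h import *
w=cap('wrist','w16.png'); t=cap('top')
for nm,c in (('w',w),('t',t)):
  for ce,st,ct in blobs(c,[110,130,60],[130,255,255],15,3000): print('bead',nm,ce.round(1),rect(c,ct,.009))
S=bot.read_state(); print(S['tcp_pos'],S['gripper_width'],S['clock'])
goal([.516,-.326,.004],95.2,S)
# weight top in top view
for ce,st,ct in blobs(t,[20,110,150],[30,255,255],40,300):
  if 240<ce[0]<285 and 180<ce[1]<205: print('wt',ce.round(1),st[4],rect(t,ct,.06))
```

```text
bead w [251.6 187.5] (array([ 0.516 , -0.3257]), array([18.3, 19. ]), 82.4)
[ 0.51630246 -0.3257161   0.12879943] 0.04275732342266321 22.2
shift [ 0.03 -0.03 12.48] turn wz 0.1 cur jaw 95.3
wt [264.  192.4] 90 (array([0.577, 0.002]), array([26.7, 26.1]), 57.0)
```

View pics/w16.png

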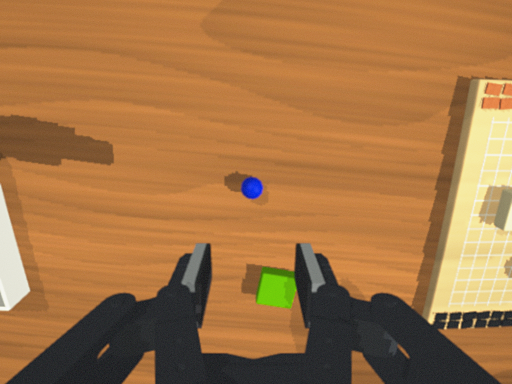

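The bead at (252,188) measures (0.516, -0.326), right under the TCP. The weight's top reads (0.577, 0.002), about 2 mm from the black tile's centre.

Emit:
{"api": "move_arm", "payload": {"rows": [[0.5,[0,0,3],[0,0,0]],[0.5,[0,0,6],[0,0,0]],[0.5,[0,0,9],[0,0,0]],[0.5,[0,0,11],[0,0,0]],[0.5,[0,0,12],[0,0,0]],[0.5,[0,0,12.4],[0,0,0]],[0.5,[0,0,12.4],[0,0,0]],[0.5,[0,0,12.4],[0,0,0]]]}}

```text
clock: 22.87
tcp_pos: [0.5167, -0.3273, 0.006]
eef_rot: [[-0.996, -0.091, 0.002], [-0.091, 0.996, -0.001], [-0.002, -0.001, -1.0]]
force: [-0.0, -0.4, 0.7]
gripper_width: 0.0428
```

Emit:
{"api": "move_arm", "payload": {"rows": [[0.35,[0,0,0],[0,0,0]],[0.28,[0,0,0],[0,0,0]],[0.2,[0,0,0],[0,0,0]],[0.1,[0,0,0],[0,0,0]],[0.1,[0,0,0],[0,0,0]],[0.1,[0,0,0],[0,0,0]],[0.1,[0,0,0],[0,0,0]]], "grip_force": 25}}

```text
clock: 23.45
tcp_pos: [0.5165, -0.3274, 0.006]
eef_rot: [[-0.996, -0.091, 0.002], [-0.091, 0.996, -0.001], [-0.002, -0.001, -1.0]]
force: [-0.1, -0.5, 5.8]
gripper_width: 0.0171
```

Run:
```python
from h import *
cap('wrist','w17.png')
S=bot.read_state(); print(S['tcp_pos'],S['gripper_width'],S['force'],S['clock']); goal([.503,-.006,.13],95.2,S)
```

```text
[ 0.51654647 -0.32740313  0.00604714] 0.017377345866765058 [-0.70272673  0.70256672  6.30247961] 23.5
shift [ -1.59  32.11 -12.44] turn wz 0.0 cur jaw 95.2
```

View pics/w17.png

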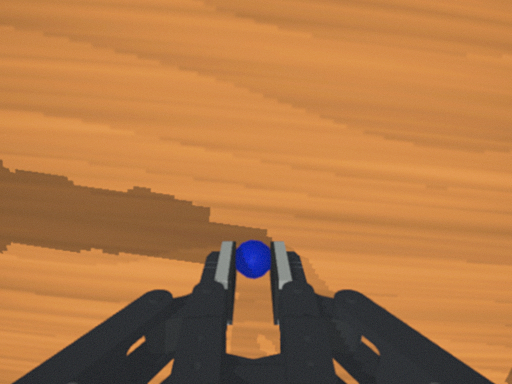

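Emit:
{"api": "move_arm", "payload": {"rows": [[0.1,[0,0,-3],[0,0,0]],[0.1,[0,0,-6],[0,0,0]],[0.1,[0,1,-9.5],[0,0,0]],[0.1,[-0.2,4,-12],[0,0,0]],[0.1,[-0.4,8,-12.4],[0,0,0]],[0.1,[-0.6,12,-12.4],[0,0,0]],[0.1,[-0.8,16,-12.4],[0,0,0]],[0.1,[-1,20,-12.4],[0,0,0]],[0.1,[-1.2,24,-12.4],[0,0,0]],[0.1,[-1.4,28,-12.4],[0,0,0]]]}}

```text
clock: 24.33
tcp_pos: [0.5039, -0.0451, 0.1291]
eef_rot: [[-0.996, -0.09, 0.0], [-0.09, 0.996, 0.0], [-0.0, -0.0, -1.0]]
force: [1.4, -0.1, 1.2]
gripper_width: 0.0174
```

Emit:
{"api": "move_arm", "payload": {"rows": [[0.1,[-0.1,2.5,0],[0,0,0]],[0.1,[-0.2,4.1,0],[0,0,0]],[0.1,[-0.2,4.1,0],[0,0,0]],[0.1,[-0.2,4.1,0],[0,0,0]],[0.1,[-0.2,4.1,0],[0,0,0]],[0.1,[-0.2,4.1,0],[0,0,0]]]}}

```text
clock: 24.83
tcp_pos: [0.5029, -0.0069, 0.1288]
eef_rot: [[-0.996, -0.089, 0.0], [-0.089, 0.996, -0.0], [-0.0, -0.0, -1.0]]
force: [-1.1, -0.6, 0.3]
gripper_width: 0.0172
```

Run:
```python
from h import *
cap('wrist','w18.png')
S=bot.read_state(); print(S['tcp_pos'],S['gripper_width'],S['force'],S['clock']); goal([.503,-.006,.052],95.2,S)
```

```text
[ 0.50284553 -0.00694782  0.12876895] 0.017001694730308214 [ 0.37995484 -0.71369139 -0.15426364] 24.8833
shift [-0.02  0.09  7.68] turn wz -0.09 cur jaw 95.11
```

View pics/w18.png

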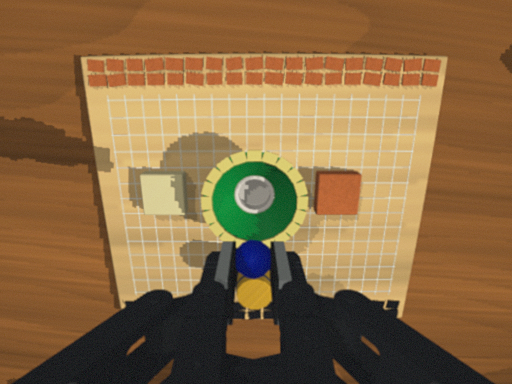

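The bead at (253,258) is held in line with the well at (254,194). Lowering to just above the rim and opening.

Emit:
{"api": "move_arm", "payload": {"rows": [[0.1,[0,0.1,2],[0,0,0]],[0.1,[0,0.1,4],[0,0,0]],[0.1,[0,0.1,6],[0,0,0]],[0.1,[0,0.1,7.2],[0,0,0]],[0.1,[0,0.1,7.7],[0,0,0]],[0.1,[0,0.1,7.7],[0,0,0]],[0.1,[0,0.1,7.7],[0,0,0]],[0.1,[0,0.1,7.7],[0,0,0]]]}}

```text
clock: 25.55
tcp_pos: [0.5033, -0.0052, 0.0526]
eef_rot: [[-0.996, -0.09, 0.002], [-0.09, 0.996, -0.0], [-0.002, -0.0, -1.0]]
force: [0.5, -0.0, -0.0]
gripper_width: 0.0173
```

Run:
```python
from h import *
cap('wrist','w19.png')
S=bot.read_state(); print(S['tcp_pos'],S['gripper_width'],S['force'],S['clock']); goal([.503,-.006,.052],95.2,S)
```

```text
[ 0.50335725 -0.00510015  0.05274618] 0.017451420507615 [ 0.35404159 -0.2102126  -0.4916654 ] 25.6
shift [ 0.04 -0.09  0.07] turn wz -0.02 cur jaw 95.18
```

View pics/w19.png

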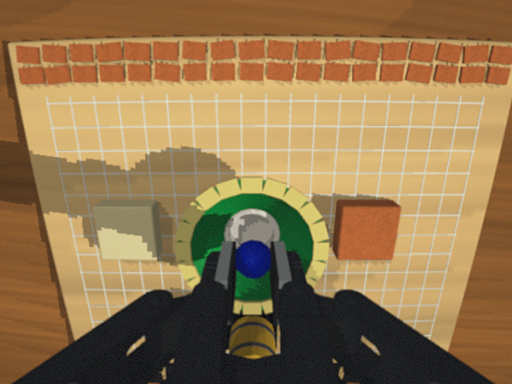

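Emit:
{"api": "move_arm", "payload": {"rows": [[0.3,[0,-0.1,0],[0,0,0]],[0.4,[0,-0.1,0],[0,0,0]],[0.45,[0,-0.1,0],[0,0,0]],[0.45,[0,-0.1,0],[0,0,0]],[0.45,[0,-0.1,0],[0,0,0]],[0.45,[0,-0.1,-2],[0,0,0]],[0.45,[0,-0.1,-5],[0,0,0]],[0.45,[0,-0.1,-8],[0,0,0]],[0.45,[0,-0.1,-11],[0,0,0]],[0.45,[0,-0.1,-11],[0,0,0]]]}}

```text
clock: 26.43
tcp_pos: [0.5058, -0.0062, 0.1674]
eef_rot: [[-0.996, -0.091, 0.01], [-0.091, 0.996, -0.002], [-0.01, -0.003, -1.0]]
force: [2.0, -0.4, 1.2]
gripper_width: 0.0385
```

Emit:
{"api": "move_arm", "payload": {"rows": [[0.45,[3,0,-3],[0,0,0]],[0.45,[6,0,-3],[0,0,0]],[0.45,[9,0,-3],[0,0,0]],[0.45,[12,0,-3],[0,0,0]],[0.45,[12,0,-3],[0,0,0]],[0.45,[12,0,-3],[0,0,0]]]}}

```text
clock: 26.93
tcp_pos: [0.3824, -0.0167, 0.1919]
eef_rot: [[-0.996, -0.09, 0.001], [-0.09, 0.996, -0.0], [-0.001, -0.0, -1.0]]
force: [0.8, -0.2, 0.0]
gripper_width: 0.0387
```

Run:
```python
from h import *
s=cap('scene'); t=cap('top'); np.savez('/tmp/t20.npz',**t)
S=bot.read_state(); print(S['tcp_pos'],S['gripper_width'],S['force'],S['clock'])
a=cv2.resize(s['pixels'][140:270,190:370],None,fx=3,fy=3); b=cv2.resize(t['pixels'][160:290,200:330],None,fx=3,fy=3)
cv2.imwrite('pics/f20.png',cv2.resize(np.hstack([a,b]),None,fx=.85,fy=.85))
for ce,st,ct in blobs(t,[110,100,40],[130,255,255],8,3000): print('bead',ce.round(1),st[4],rect(t,ct,.026))
```

```text
[ 0.38422336 -0.01684105  0.19203136] 0.038391692595263295 [-0.70139327 -0.48888144 -0.45132921] 27.0333
bead [265.6 220.7] 34 (array([ 0.5024, -0.0033]), array([16.4, 13.7]), 0.6)
```

View pics/f20.png

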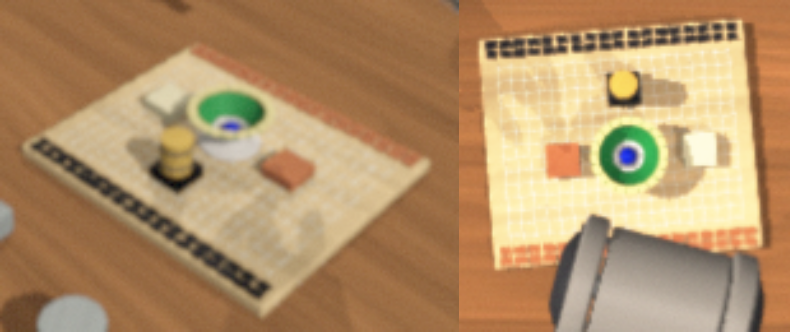

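The bead sits in the well, at about (628,156) in the crop. The tiles and weight are in place. I'll take a final measurement of everything, including the bystanders.

Run:
```python
from h import *
t=cap('top'); t0=dict(np.load('/tmp/top0.npz'))
a=np.radians(5.2);X=np.array([np.cos(a),np.sin(a)]);Y=np.array([-X[1],X[0]]);B=np.c_[X,Y]
E=np.array([.503,-.006])
lab=cv2.cvtColor(t['pixels'],cv2.COLOR_BGR2Lab).astype(int); h=cv2.cvtColor(t['pixels'],cv2.COLOR_BGR2HSV)
def meas(nm,m,box,z,k=1):
    x0,y0,x1,y1=box; mm=np.zeros(m.shape,np.uint8); mm[y0:y1,x0:x1]=m[y0:y1,x0:x1]
    n,L,st,ce=cv2.connectedComponentsWithStats(mm); i=1+np.argmax(st[1:,4])
    ct=max(cv2.findContours((L==i).astype(np.uint8),0,1)[0],key=len); r=rect(t,ct,z); print(nm,ce[i].round(1),st[i,4],r,'eye frame',((r[0]-E)@B*1000).round(1))
meas('red',(lab[...,1]>152).astype(np.uint8),(225,205,252,230),.019)
meas('ivory',((h[...,1]<75)&(h[...,2]>235)).astype(np.uint8),(284,200,306,220),.019)
meas('black',(h[...,2]<60).astype(np.uint8),(252,182,275,205),.019)
meas('weight',((h[...,1]>120)&(h[...,2]>150)&(lab[...,0]>150)).astype(np.uint8),(252,178,275,202),.06)
meas('bead',((h[...,0]>110)&(h[...,0]<130)&(h[...,1]>100)).astype(np.uint8),(255,208,280,232),.026)
for nm,b in (('green',(355,165,385,195)),('hammer/jar',(210,105,365,150))):
    x0,y0,x1,y1=b; d=cv2.absdiff(t['pixels'][y0:y1,x0:x1],t0['pixels'][y0:y1,x0:x1]); print(nm,'changed px',int((d.max(2)>60).sum()))
S=bot.read_state(); print(S['clock'],S['force'])
```

```text
red [240.5 222.3] 150 (array([0.4981, 0.0652]), array([33.6, 33.1]), 6.5) eye frame [ 1.6 71.4]
ivory [295.5 210.7] 175 (array([ 0.5353, -0.0831]), array([52.5, 58. ]), 0.7) eye frame [ 25.2 -79.7]
black [265.  199.1] 22 (array([ 5.637e-01, -2.000e-04]), array([ 8. , 30.5]), 6.4) eye frame [61.   0.3]
weight [263.9 192.3] 99 (array([0.5784, 0.0021]), array([26.9, 26.7]), 0.7) eye frame [75.8  1.2]
bead [265.6 220.7] 34 (array([ 0.5024, -0.0033]), array([16.4, 13.7]), 0.6) eye frame [-0.4  2.7]
green changed px 0
hammer/jar changed px 0
27.0833 [-0.54651086  0.2808363   0.23226848]
```

Run:
```python
from h import *
t=dict(np.load('/tmp/t20.npz'))
a=np.radians(5.2);X=np.array([np.cos(a),np.sin(a)]);B=np.c_[X,[-X[1],X[0]]];E=np.array([.503,-.006])
h=cv2.cvtColor(t['pixels'],cv2.COLOR_BGR2HSV)
for s in (45,55,65):
    m=((h[...,1]<s)&(h[...,2]>215)).astype(np.uint8); m[:209]=0;m[229:]=0;m[:,:284]=0;m[:,306:]=0
    m=cv2.morphologyEx(m,cv2.MORPH_OPEN,np.ones((3,3),np.uint8))
    n,L,st,ce=cv2.connectedComponentsWithStats(m); i=1+np.argmax(st[1:,4])
    ct=max(cv2.findContours((L==i).astype(np.uint8),0,1)[0],key=len); r=rect(t,ct,.024); print(s,ce[i],r,((r[0]-E)@B*1000).round(1))
p=onz(t,[(264.7,194.5)],.019)[0,:2]; print('black by eye',p,((p-E)@B*1000).round(1))
```

```text
45 [295.23333333 217.83333333] (array([ 0.5116, -0.0841]), array([32.9, 27.5]), 0.6) [  1.5 -78.6]
55 [295.3968254  217.91269841] (array([ 0.5116, -0.0841]), array([32.9, 27.5]), 0.6) [  1.5 -78.6]
65 [294.92307692 217.65734266] (array([ 0.513 , -0.0828]), array([35.7, 30.2]), 0.6) [  3.  -77.4]
black by eye [ 5.75833855e-01 -4.83033375e-04] [73.  -1.1]
```

```bash
python3 -c "
from h import *
print(ticket.hand_in()); print(bot.read_state()['clock'])"
```

```text
the job is handed in; nothing more can be done
None
the job is handed in; nothing more can be done
```

I carried out the whole job in the order you gave and handed it in at about 27 s on the robot's clock. No verdict is reported back, so what follows rests on my own last measurements.

| Piece | Last check, relative to the dish axis |
|---|---|
| Red tile | about 71 mm left, 2 mm off the dish's middle line |
| Ivory tile | about 77–79 mm right, 2–3 mm off the middle line |
| Black tile | about 73 mm behind, 1 mm off the middle line |
| Weight | upright, about 3 mm from the black tile's centre |
| Bead | down in the well, within about 3 mm of the axis |

- **Bystanders:** the green tile, jar and hammer showed no changed pixels in the top view. The gripper was open and clear of everything.
- **Failed checks:** my first automatic reading of the ivory tile failed because its colour mask ran into the board; a tighter mask gave the figures above. The black tile was half hidden by the weight, so its last reading is by eye. It agrees with the wrist-camera reading taken before the weight went on.
- **Margins:** everything measured is inside the 15 mm tolerances. The ivory tile sits a few millimetres farther out than the 74 mm aimed for. I did not measure its squareness closely at the end, but it was held square when I set it down and looked square afterwards.

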